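# Load kit cartons into a latched reagent case

### The arm

A 7-joint arm with a two-finger parallel gripper is mounted at the origin on the work surface. World frame = base frame: x ahead of the robot, y to its left, z up, the work surface at z = 0. Lengths are in mm, angles in rad, forces in N, time in s.
With the tool pointing down it reaches from about 400 to 900 mm from the base axis. Payload 5.5 kg.
Tool frame: the origin (TCP) lies at the very end of the fingers, on their centre line; the grasp point (between the pads) lies r.tcp_to_grasp behind it (r.tcp_to_grasp is the distance from the TCP to the grasp point, in mm); z points along the fingers, y is the line along which they close (so a half turn about z gives the same grasp; the last joint's range is limited). The gripper opens to 92 mm and grips with 3 to 60 N. Pads are 19 mm wide; open, the fingers measure 130 mm over their backs; the gripper's body (75 mm by 190 mm) begins 47 mm behind the grasp point.
Start: joints at [-1.054, 0.501, -0.427, 1.55, 0.221, 1.138, -0.21], TCP at [163.165, 629.188, 190.729] pointing down, gripper open.
Joint ranges: [-2.88, 2.88], [-0.31, 2.03], [-1.54, 1.56], [0.2, 2.42], [-1.41, 4.55], [0.19, 2.02], [-2.57, 2.57]. Speed limits (rad/s): [2.57, 2.57, 3.14, 3.14, 3.14, 3.14, 3.14].

### API

Orientations are given as a rotation vector (axis times angle).
In Python, from workcell import r gives the robot as it stands.
- The arm moves only by the tool move_arm, never from a script. Its argument "deltas" is a list that holds one entry, the list of rows, each a list of 7 numbers: the opening, from -1 (shut) to 1 (fully open), then the shift along the tool's x, y, z in mm, then the turn, a rotation vector about the tool's x, y, z in degrees. In form: [[[hand, x, y, z, wx, wy, wz], ...]]. A call has 1 to 20 rows; each row is the pose to reach, as a shift and turn from the pose commanded when the call began, along the tool's axes at that moment; what a row does not reach only later rows make up. A row lasts 1/10 s, in which the tool goes at most 50 mm and 8.59 degrees, less where a joint would pass 70% of its speed; a pose out of reach is approached as far as the arm can. A call with a gripper value outside its range is refused whole. The fingers move at their own pace and stop on an object; the grip force is fixed at half the most. Time passes only in rows, so rows that repeat a pose let the fingers close. It gives the time, the measured TCP pose, the force, the opening and the grip force at its end, in the units of the state.
- r.get_state(): the state, without advancing time (a new reading comes with each control period).
- r.capture(name): name is "scene" or "top" or "wrist"; returns the picture (480x640x3 uint8, red, green, blue); there is no depth.
- r.calibration(name): a dict with "vertical_fov" (degrees; the focal length in pixels is half the picture's height over the tangent of half this angle, whatever the lens; pixels are square), "cx", "cy" (the principal point, pixels), "pose" (4x4, takes a point from camera to world coordinates). Camera axes: x right, y up, looking along -z (the intrinsics and any distortion apply to the point x, -y, -z); pixel columns grow to the right and rows downward; lengths in mm; the calibration is good to about 2 mm. The wrist camera is an equidistant fisheye: a pixel r from the principal point sees the ray r / f radians off the axis. A picture is of the moment at which its call begins: read the wrist's pose just before it. calibration takes no time and is no camera call; for the wrist camera it gives the pose at the moment of the call.
- r.close_job(): hands the job in; it is judged then, once.
The state is a dict: "t": time; "qpos": joint angles; "joint_velocities": joint speeds; "joint_efforts": joint torques, N m; "ee_pos": TCP position; "orientation": TCP orientation; "ft_force": force on the tool from outside, world axes, zero at the start; "ft_torque": the same for the moment, N m; "grip_width": finger opening in mm; "finger_force": force on a finger pad.
Only numpy, scipy, OpenCV 4.12 (cv2) and the standard library are available. Lean on these libraries where they do the work, as an engineer would, in place of code of your own. Each camera call takes 0.05 s, during which the arm holds its last target. There are 200 camera calls.

### The job

Unlatch the blue reagent case by giving its red knob a quarter turn clockwise, slide the white cover fully open to the left, and stand every white kit carton with a blue band upright in the compartment in one straight row that starts tight against the right-hand end wall, broad sides touching, with no gaps. Then bring the orange retainer block up flush against the last carton, slide the cover fully shut and turn the knob back to latch it, leaving the other things on the table where they are.

Things in the scene. Friction and masses are not known exactly. Their poses are not given: they have to be found in the camera images.
- case: flat blue steel case fixed to the table, 210 mm (x) by 510 mm (y), walls 44 mm high; origin on the table, z up; at yaw 0 its +x points away from the robot, +y (left) to the robot's left. Compartment inside: x -97 to 97 mm, y -205 (end wall 30 mm thick) to 20 mm, floor 6 mm above the table, open on top once the cover is away. y 20 to 275 mm is a closed housing under the open cover
- row_stop (a point): foot of the compartment's right end wall, mid-width, on the compartment floor; 205 mm from the case's origin along its -y, 6 mm up. Axes parallel to the case's: +y runs along the row to the left, x across it. A carton flush against the end wall has its origin at y = 19 mm here, the next at 57 mm, and so on
- cover (a joint): white sliding cover, 196 by 240 by 7 mm, top 53 mm above the table: 0 m = shut, grows as it slides to the case's +y, 0.245 m = fully open. About 1.5 N of friction; moved by the knob. It can leave or reach the shut position only with the knob released: latched, the knob's hook catches a steel keeper at the case's right end (3 mm of play)
- knob (a joint): red quarter-turn knob on the cover: 0 rad = latched (bar and steel hook arm along the case's y, hook pointing to -y), 1.571 rad = released (bar along the case's x, hook pointing to -x). Grows clockwise seen from above; friction 0.06 N m, no spring. Released above 1.35, latched below 0.15
- knob_grip (a point): on the knob's vertical axis, 90 mm above the table, at gripping height; turns with the knob, slides with the cover. Grip bar 42 mm long (point y), 14 mm thick (point x), 70 to 102 mm above the table, on a black disc 34 mm across; the hook arm reaches 50 mm from the axis along point -y, 65 to 70 mm above the table
- carton1: one of up to four equal kit cartons, some of which may be absent: white with a blue band, 56 mm long (own x), 38 mm wide (own y), 34 mm tall, 0.14 kg, starting upright on the table; origin at the centre of the underside, z up
- carton2: one of up to four equal kit cartons, some of which may be absent: white with a blue band, 56 mm long (own x), 38 mm wide (own y), 34 mm tall, 0.14 kg, starting upright on the table; origin at the centre of the underside, z up
- carton3: one of up to four equal kit cartons, some of which may be absent: white with a blue band, 56 mm long (own x), 38 mm wide (own y), 34 mm tall, 0.14 kg, starting upright on the table; origin at the centre of the underside, z up
- carton4: one of up to four equal kit cartons, some of which may be absent: white with a blue band, 56 mm long (own x), 38 mm wide (own y), 34 mm tall, 0.14 kg, starting upright on the table; origin at the centre of the underside, z up
- retainer: orange retainer block, 56 mm (own x) by 24 mm (own y) by 34 mm tall, 0.2 kg, standing loose on the compartment floor near its left end; origin at the centre of the underside
- bottle_blue: bystander: white bottle with a blue cap, 64 mm diameter, 150 mm tall; origin under its centre
- bottle_green: bystander: white bottle with a green cap, 56 mm diameter, 110 mm tall; origin under its centre
- tape: bystander: roll of brown tape lying flat, 90 mm diameter, 45 mm tall; origin under its centre
- marker: bystander: black marker pen with a red cap, 120 mm long, 13 mm thick; origin under its centre
- stapler: bystander: black and grey stapler, 130 mm long, 40 mm tall; origin under its centre
- bystander_box: bystander: small brown box with a green band, 70 by 90 by 60 mm; origin under its centre
There are look-alikes about, which are no part of the job. What is shaped like the carton4 but pink or purple is not meant.

How it is judged (in metres and radians):
On the way, in this order (a step that is already met when the one before it is completed fails the run):
1. the knob is turned to released while the cover is still shut (value of joint knob above 1.35 rad and value of joint cover below 0.02 m), for 0.1 s.
2. the cover is slid open (value of joint cover above 0.225 m), for 0.2 s.
3. with the cover open, every carton stands in one tight row against the right end wall and the retainer is flush against the last (value of joint cover above 0.19 m and x of carton1 in the frame of row_stop between -0.03 and 0.03 m and z of carton1 in the frame of row_stop between -0.006 and 0.006 m and angle between each of carton1, carton2, carton3, carton4, retainer's own z axis and vertical below 0.1 rad and angle between the x axis of each of carton1, carton2, carton3, carton4, retainer and the x axis of case, either way round below 0.12 rad and (y of carton1 in the frame of row_stop between 0.015 and 0.023 m or y of carton1 in the frame of row_stop between 0.053 and 0.063 m or y of carton1 in the frame of row_stop between 0.091 and 0.103 m or y of carton1 in the frame of row_stop between 0.129 and 0.143 m) and (distance between carton1 and carton2 below 0.041 m or distance between carton1 and carton3 below 0.041 m or distance between carton1 and carton4 below 0.041 m) and x of carton2 in the frame of row_stop between -0.03 and 0.03 m and z of carton2 in the frame of row_stop between -0.006 and 0.006 m and (y of carton2 in the frame of row_stop between 0.015 and 0.023 m or y of carton2 in the frame of row_stop between 0.053 and 0.063 m or y of carton2 in the frame of row_stop between 0.091 and 0.103 m or y of carton2 in the frame of row_stop between 0.129 and 0.143 m) and (distance between carton2 and carton1 below 0.041 m or distance between carton2 and carton3 below 0.041 m or distance between carton2 and carton4 below 0.041 m) and x of carton3 in the frame of row_stop between -0.03 and 0.03 m and z of carton3 in the frame of row_stop between -0.006 and 0.006 m and (y of carton3 in the frame of row_stop between 0.015 and 0.023 m or y of carton3 in the frame of row_stop between 0.053 and 0.063 m or y of carton3 in the frame of row_stop between 0.091 and 0.103 m or y of carton3 in the frame of row_stop between 0.129 and 0.143 m) and (distance between carton3 and carton1 below 0.041 m or distance between carton3 and carton2 below 0.041 m or distance between carton3 and carton4 below 0.041 m) and x of carton4 in the frame of row_stop between -0.03 and 0.03 m and z of carton4 in the frame of row_stop between -0.006 and 0.006 m and (y of carton4 in the frame of row_stop between 0.015 and 0.023 m or y of carton4 in the frame of row_stop between 0.053 and 0.063 m or y of carton4 in the frame of row_stop between 0.091 and 0.103 m or y of carton4 in the frame of row_stop between 0.129 and 0.143 m) and (distance between carton4 and carton1 below 0.041 m or distance between carton4 and carton2 below 0.041 m or distance between carton4 and carton3 below 0.041 m) and y of any of carton1, carton2, carton3, carton4 in the frame of row_stop below 0.023 m and x of retainer in the frame of row_stop between -0.03 and 0.03 m and z of retainer in the frame of row_stop between -0.006 and 0.006 m and (distance between retainer and carton1 below 0.034 m or distance between retainer and carton2 below 0.034 m or distance between retainer and carton3 below 0.034 m or distance between retainer and carton4 below 0.034 m)), for 0.2 s.
4. the cover is slid shut (value of joint cover below 0.006 m), for 0.2 s.
At the end, for the whole second after the job is handed in: Cover shut within 6 mm, knob under 0.15 rad. Cartons and retainer on the floor, upright and square (0.1 rad), within 30 mm of the centre line; first carton within 4 mm of the right wall, neighbours within 3 mm of touching (centre distance), each within 4 to 10 mm of its place. All at rest (value of joint cover below 0.006 m and value of joint knob below 0.15 rad and x of carton1 in the frame of row_stop between -0.03 and 0.03 m and z of carton1 in the frame of row_stop between -0.006 and 0.006 m and angle between each of carton1, carton2, carton3, carton4, retainer's own z axis and vertical below 0.1 rad and angle between the x axis of each of carton1, carton2, carton3, carton4, retainer and the x axis of case, either way round below 0.12 rad and (y of carton1 in the frame of row_stop between 0.015 and 0.023 m or y of carton1 in the frame of row_stop between 0.053 and 0.063 m or y of carton1 in the frame of row_stop between 0.091 and 0.103 m or y of carton1 in the frame of row_stop between 0.129 and 0.143 m) and (distance between carton1 and carton2 below 0.041 m or distance between carton1 and carton3 below 0.041 m or distance between carton1 and carton4 below 0.041 m) and x of carton2 in the frame of row_stop between -0.03 and 0.03 m and z of carton2 in the frame of row_stop between -0.006 and 0.006 m and (y of carton2 in the frame of row_stop between 0.015 and 0.023 m or y of carton2 in the frame of row_stop between 0.053 and 0.063 m or y of carton2 in the frame of row_stop between 0.091 and 0.103 m or y of carton2 in the frame of row_stop between 0.129 and 0.143 m) and (distance between carton2 and carton1 below 0.041 m or distance between carton2 and carton3 below 0.041 m or distance between carton2 and carton4 below 0.041 m) and x of carton3 in the frame of row_stop between -0.03 and 0.03 m and z of carton3 in the frame of row_stop between -0.006 and 0.006 m and (y of carton3 in the frame of row_stop between 0.015 and 0.023 m or y of carton3 in the frame of row_stop between 0.053 and 0.063 m or y of carton3 in the frame of row_stop between 0.091 and 0.103 m or y of carton3 in the frame of row_stop between 0.129 and 0.143 m) and (distance between carton3 and carton1 below 0.041 m or distance between carton3 and carton2 below 0.041 m or distance between carton3 and carton4 below 0.041 m) and x of carton4 in the frame of row_stop between -0.03 and 0.03 m and z of carton4 in the frame of row_stop between -0.006 and 0.006 m and (y of carton4 in the frame of row_stop between 0.015 and 0.023 m or y of carton4 in the frame of row_stop between 0.053 and 0.063 m or y of carton4 in the frame of row_stop between 0.091 and 0.103 m or y of carton4 in the frame of row_stop between 0.129 and 0.143 m) and (distance between carton4 and carton1 below 0.041 m or distance between carton4 and carton2 below 0.041 m or distance between carton4 and carton3 below 0.041 m) and y of any of carton1, carton2, carton3, carton4 in the frame of row_stop below 0.023 m and x of retainer in the frame of row_stop between -0.03 and 0.03 m and z of retainer in the frame of row_stop between -0.006 and 0.006 m and (distance between retainer and carton1 below 0.034 m or distance between retainer and carton2 below 0.034 m or distance between retainer and carton3 below 0.034 m or distance between retainer and carton4 below 0.034 m) and linear speed of each of carton1, carton2, carton3, carton4, retainer below 0.02 m/s).
It fails at once if a bystander is pushed more than 5 cm (distance of any of bottle_blue, bottle_green, tape, marker, stapler, bystander_box from where it was at the start of the episode above 0.05 m).
It fails at once if a bottle is knocked over (angle between any of bottle_blue, bottle_green's own z axis and vertical above 0.6 rad).
Of carton1, carton2, carton3, carton4 only 2 to 4 are there at a start; the rules pass over those that are not, and their reading is None.
At some moment in a run one of carton1, carton2, carton3, carton4 may be knocked a few centimetres aside while the robot is not near it.
It also fails if it takes over 210 s, if anything falls off the work surface, if the arm or the gripper's body presses on something with over 40 N, if the wrist force passes 120 N, or if a joint passes its speed limit or range.

## Working session

There is one attempt and no reset: what is moved stays moved. The work goes in short steps, Python scripts to look and compute and a tool call to move; the robot and the scene stay as the last step left them, time stands still between calls to the robot, and variables do not carry over. Pictures are saved under pics/ and viewed, at most 14 in all, crops included, and the job is handed in when it is done.

Besides the shell and the picture viewer there is one more tool, called after "Call:" as name(argument=value, ...) on one line, values as JSON. move_arm: Moves the arm, as the interface text tells. Its arguments: {"type":"object","properties":{"deltas":{"type":"array","items":{"type":"array","items":{"type":"array","items":{"type":"number"}}}}},"required":["deltas"]}

```bash
mkdir -p pics; ls
cat > h.py <<'E'
import numpy as np, cv2
from workcell import r
from scipy.spatial.transform import Rotation as R
def cap(n,f=None):
    c=r.calibration(n); im=r.capture(n)
    if f: cv2.imwrite('pics/'+f,cv2.cvtColor(im,cv2.COLOR_RGB2BGR))
    return im,c
def ray(c,u,v,name):
    f=240/np.tan(np.radians(c['vertical_fov'])/2)
    a,b=(u-c['cx']),(v-c['cy'])
    if name=='wrist':
        q=np.hypot(a,b); th=q/f
        d=np.array([a/q*np.sin(th),-b/q*np.sin(th),-np.cos(th)]) if q>1e-9 else np.array([0,0,-1.])
    else: d=np.array([a/f,-b/f,-1.])
    P=np.array(c['pose']); return P[:3,3],P[:3,:3]@d
def onplane(c,u,v,z,name):
    o,d=ray(c,u,v,name); return (o+d*(z-o[2])/d[2])[:3]
def proj(c,p,name):
    P=np.array(c['pose']); q=P[:3,:3].T@(np.array(p,float)-P[:3,3]); f=240/np.tan(np.radians(c['vertical_fov'])/2)
    if name=='wrist':
        rr=np.hypot(q[0],q[1]); th=np.arctan2(rr,-q[2]); k=f*th/max(rr,1e-9); return c['cx']+k*q[0],c['cy']-k*q[1]
    return c['cx']+f*q[0]/-q[2],c['cy']-f*q[1]/-q[2]
E
python3 - <<'E'
from h import *
s=r.get_state(); print(s, r.tcp_to_grasp)
print(R.from_rotvec(s['orientation']).as_matrix().round(3))
for n in ['scene','top']:
    im,c=cap(n,n+'0.png'); print(n,c)
E
```

```text
pics
{'t': 0.0, 'qpos': array([-1.05378607,  0.50187921, -0.42683594,  1.55140587,  0.22079311,
        1.13829702, -0.21029889]), 'joint_velocities': array([ 1.28835482e-03, -2.88180846e-05,  4.75203215e-04,  1.10889113e-03,
        5.34174941e-04, -1.66480823e-03, -6.93136238e-04]), 'joint_efforts': array([ 4.71061485e-04, -5.66615260e+01, -5.81666395e+00, -2.79102087e+01,
       -6.87862211e-02,  3.05031217e-02,  1.80621651e-04]), 'ee_pos': array([163.03180676, 628.44703398, 189.68107031]), 'orientation': array([-3.97440347e-01, -3.11599727e+00,  2.98145174e-03]), 'ft_force': array([-0.0177655 ,  0.44898737, -0.38551205]), 'ft_torque': array([ 0.03238796,  0.01278789, -0.01895567]), 'finger_force': 0.0, 'grip_width': 91.77287071099971} 18.8
[[-0.968  0.251 -0.001]
 [ 0.251  0.968 -0.002]
 [ 0.    -0.002 -1.   ]]
scene {'vertical_fov': 53.677205983774705, 'cx': 317.2563925939082, 'cy': 237.5153975183627, 'pose': array([[ 6.18585500e-01, -6.61311502e-01,  4.24286550e-01,
         9.59472657e+02],
       [ 7.85716313e-01,  5.21577545e-01, -3.32575917e-01,
        -2.98146239e+02],
       [-1.36205796e-03,  5.39095504e-01,  8.42243541e-01,
         9.31902279e+02],
       [ 0.00000000e+00,  0.00000000e+00,  0.00000000e+00,
         1.00000000e+00]])}
top {'vertical_fov': 44.099620329739295, 'cx': 322.35508953924045, 'cy': 239.89027631640704, 'pose': array([[-2.89759921e-02,  9.81108131e-01, -1.91277879e-01,
         2.78733647e+02],
       [-9.99568174e-01, -2.93752505e-02,  7.48556865e-04,
         4.87647407e+01],
       [-4.88442038e-03,  1.91216970e-01,  9.81535640e-01,
         1.46176829e+03],
       [ 0.00000000e+00,  0.00000000e+00,  0.00000000e+00,
         1.00000000e+00]])}
```

View pics/top0.png

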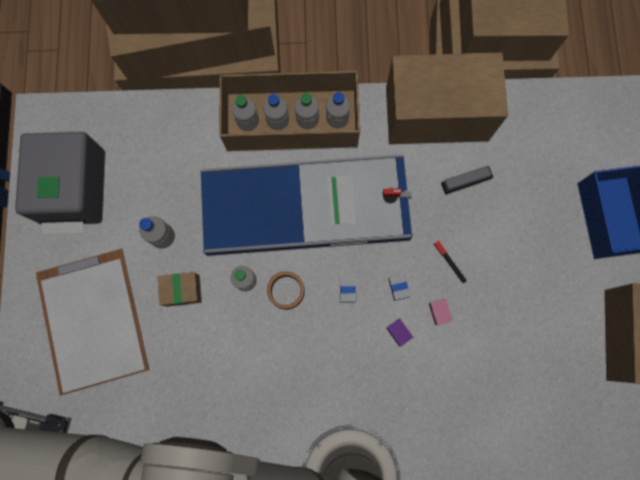

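View pics/scene0.png

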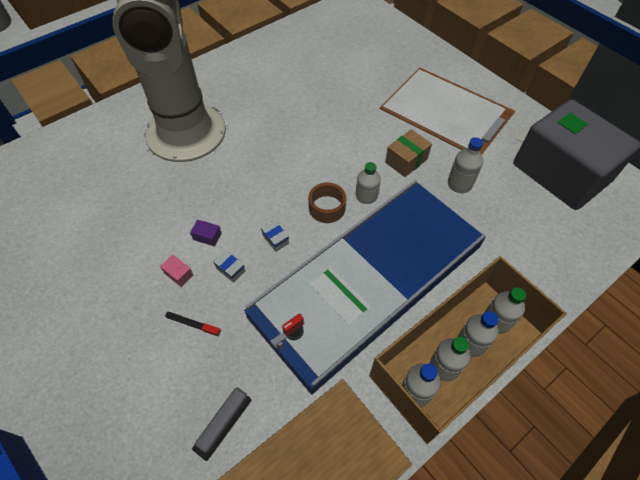

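Top view: candidates are white/blue cartons at (348,293) and (400,288). The look-alikes are pink (441,312) and purple (400,332), both excluded. The white cover's knob is at (391,192), case corners run from (203,170) to (410,240), and the tape roll is at (286,290). I choose the two white cartons with a blue band; the wrist close-up will check this.

```bash
cat >> h.py <<'E'
def hsv(im): return cv2.cvtColor(im,cv2.COLOR_RGB2HSV)
def blobs(m,amin=20,amax=1e9):
    n,l,s,ce=cv2.connectedComponentsWithStats(m.astype(np.uint8))
    return [(ce[i],s[i],l==i) for i in range(1,n) if amin<=s[i][4]<=amax]
def red(im): h=hsv(im); return ((h[...,0]<6)|(h[...,0]>174))&(h[...,1]>170)&(h[...,2]>70)
def blue(im): h=hsv(im); return (h[...,0]>100)&(h[...,0]<125)&(h[...,1]>120)&(h[...,2]>40)
def tri(rs):
    A=np.zeros((3,3));b=np.zeros(3)
    for o,d in rs:
        d=d/np.linalg.norm(d);M=np.eye(3)-np.outer(d,d);A+=M;b+=M@o
    return np.linalg.solve(A,b)
E
python3 - <<'E'
from h import *
for n in ['scene','top']:
    im=cv2.cvtColor(cv2.imread(f'pics/{n}0.png'),cv2.COLOR_BGR2RGB); c=r.calibration(n)
    print(n)
    for ce,s,l in blobs(red(im),15): print(' red',ce.round(1),s, onplane(c,*ce,102,n).round(0), onplane(c,*ce,10,n).round(0))
    for ce,s,l in blobs(blue(im),25):
        p=cv2.findNonZero(l.astype(np.uint8)); q=cv2.minAreaRect(p)
        print(' blue',ce.round(1),s[4], onplane(c,*ce,34,n).round(0), [onplane(c,*x,34 if s[4]<1000 else 44,n)[:2].round(0).tolist() for x in cv2.boxPoints(q)])
E
```

```text
scene
 red [293.2 321.6] [283 314  20  17 115] [ 660. -121.  102.] [ 627. -101.   10.]
 red [210.2 328.7] [202 324  17  10 109] [ 576. -250.  102.] [ 534. -245.   10.]
 blue [605.6  17.8] 303 [ 423. 1293.   34.] [[291.0, 1283.0], [283.0, 1305.0], [539.0, 1304.0], [546.0, 1283.0]]
 blue [55.4 32.7] 501 [-592. -115.   34.] [[-602.0, -286.0], [-603.0, 82.0], [-579.0, 76.0], [-580.0, -289.0]]
 blue [ 21.2 113.6] 66 [-301. -326.   34.] [[-309.0, -348.0], [-307.0, -301.0], [-292.0, -303.0], [-294.0, -350.0]]
 blue [475.5 143.6] 138 [534. 553.  34.] [[512.0, 557.0], [531.0, 582.0], [559.0, 550.0], [540.0, 526.0]]
 blue [412.2 239.1] 8021 [642. 221.  34.] [[549.0, 98.0], [516.0, 383.0], [733.0, 345.0], [745.0, 87.0]]
 blue [273.7 231.6] 104 [434. -11.  34.] [[425.0, -30.0], [426.0, 10.0], [442.0, 7.0], [441.0, -33.0]]
 blue [430.  287.4] 353 [752. 166.  34.] [[757.0, 1.0], [741.0, 338.0], [747.0, 337.0], [762.0, 1.0]]
 blue [227.6 262.6] 123 [ 437. -137.   34.] [[433.0, -157.0], [425.0, -118.0], [442.0, -117.0], [450.0, -156.0]]
 blue [262.3 322.5] 455 [ 598. -156.   34.] [[554.0, -171.0], [
[... 1027 characters left out ...]
], [746.0, 104.0], [554.0, 94.0], [543.0, 336.0]]
 blue [612.7 210.4] 4560 [ 610. -672.   34.] [[704.0, -591.0], [719.0, -746.0], [506.0, -744.0], [491.0, -592.0]]
 blue [  3.5 174.2] 75 [749. 845.  34.] [[763.0, 855.0], [763.0, 834.0], [736.0, 832.0], [737.0, 853.0]]
 blue [405.2 215.9] 229 [ 611. -159.   34.] [[657.0, -148.0], [658.0, -165.0], [569.0, -169.0], [567.0, -153.0]]
 blue [145.6 223.9] 116 [610. 483.  34.] [[626.0, 497.0], [625.0, 470.0], [597.0, 469.0], [598.0, 497.0]]
 blue [399.1 286.4] 90 [ 437. -134.   34.] [[440.0, -115.0], [448.0, -151.0], [434.0, -154.0], [426.0, -117.0]]
 blue [347.5 289.5] 84 [433.  -9.  34.] [[440.0, 6.0], [439.0, -25.0], [427.0, -25.0], [428.0, 6.0]]
```

Call:
move_arm(deltas=[[[1,-562,-587,-110,0,0,72],[1,-562,-587,-110,0,0,72],[1,-562,-587,-110,0,0,72],[1,-562,-587,-110,0,0,72],[1,-562,-587,-110,0,0,72],[1,-562,-587,-110,0,0,72],[1,-562,-587,-110,0,0,72],[1,-562,-587,-110,0,0,72],[1,-562,-587,-110,0,0,72],[1,-562,-587,-110,0,0,72],[1,-562,-587,-110,0,0,72],[1,-562,-587,-110,0,0,72],[1,-562,-587,-110,0,0,72],[1,-562,-587,-110,0,0,72],[1,-562,-587,-110,0,0,72],[1,-562,-587,-110,0,0,72],[1,-562,-587,-110,0,0,72],[1,-562,-587,-110,0,0,72],[1,-562,-587,-110,0,0,72],[1,-562,-587,-110,0,0,72]]])

```text
t: 2.1
ee_pos: [559.2, -78.3, 300.2]
orientation: [-2.15, -2.289, 0.0]
ft_force: [-0.4, 0.3, 0.4]
grip_width: 92.1
finger_force: 0.0
```

Run:
```python
from h import *
s=r.get_state(); print(s['t'],s['ee_pos'],s['qpos'].round(2),R.from_rotvec(s['orientation']).as_matrix().round(3))
im,c=cap('wrist','w1.png'); print(c)
np.save('w1.npy',im)
import pickle; pickle.dump(c,open('w1.pkl','wb'))
cap('top','top1.png')
```

```text
2.1 [559.17118783 -78.26847749 300.17763532] [-0.14  0.23  0.28  1.65 -0.07  1.27  0.22] [[-0.063  0.998 -0.001]
 [ 0.998  0.063  0.001]
 [ 0.001 -0.001 -1.   ]]
{'vertical_fov': 65.70646984690485, 'cx': 325.2743766221636, 'cy': 238.41519212673333, 'pose': array([[ 9.98113904e-01, -5.94040333e-02, -1.54853375e-02,
         5.53915235e+02],
       [ 6.13889129e-02,  9.66614780e-01,  2.48771520e-01,
        -1.12984807e+01],
       [ 1.90324479e-04, -2.49252941e-01,  9.68438400e-01,
         4.94703614e+02],
       [ 0.00000000e+00,  0.00000000e+00,  0.00000000e+00,
         1.00000000e+00]])}
```

View pics/w1.png

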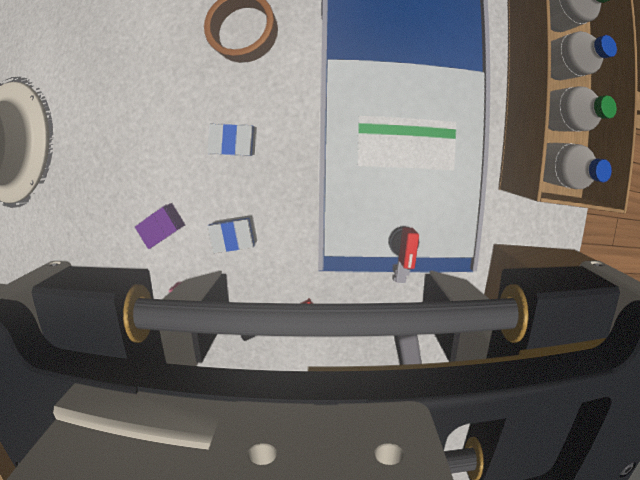

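Run:
```python
from h import *
im=cv2.imread('pics/w1.png')
a=cv2.resize(im[100:270,195:275],None,fx=3.5,fy=3.5,interpolation=2)
b=cv2.resize(im[215:287,310:490],None,fx=2.8,fy=2.8,interpolation=2)
o=np.zeros((595,800,3),np.uint8); o[:a.shape[0],:a.shape[1]]=a; o[:b.shape[0],290:290+b.shape[1]]=b[:, :510]
cv2.imwrite('pics/crop1.png',o)
t=cv2.cvtColor(cv2.imread('pics/top1.png'),cv2.COLOR_BGR2RGB); c=r.calibration('top')
for ce,s,l in blobs(blue(t),25,300): print(ce.round(1),s[4],onplane(c,*ce,34,'top').round(0))
print(hsv(cv2.cvtColor(im,cv2.COLOR_BGR2RGB))[140,205:262:3].tolist())
```

```text
[338.1  98. ] 94 [928.  -4.  34.]
[273.3  99.9] 93 [928. 163.  34.]
[  3.5 174.2] 74 [749. 845.  34.]
[145.5 223.9] 115 [610. 483.  34.]
[347.5 289.5] 84 [433.  -9.  34.]
[[18, 13, 193], [40, 4, 186], [10, 4, 189], [45, 5, 189], [60, 4, 189], [34, 9, 195], [111, 148, 181], [112, 137, 182], [111, 137, 183], [112, 134, 185], [113, 90, 173], [40, 4, 192], [30, 1, 188], [30, 1, 187], [30, 4, 192], [18, 19, 163], [90, 3, 94], [8, 11, 190], [13, 12, 193]]
```

View pics/crop1.png

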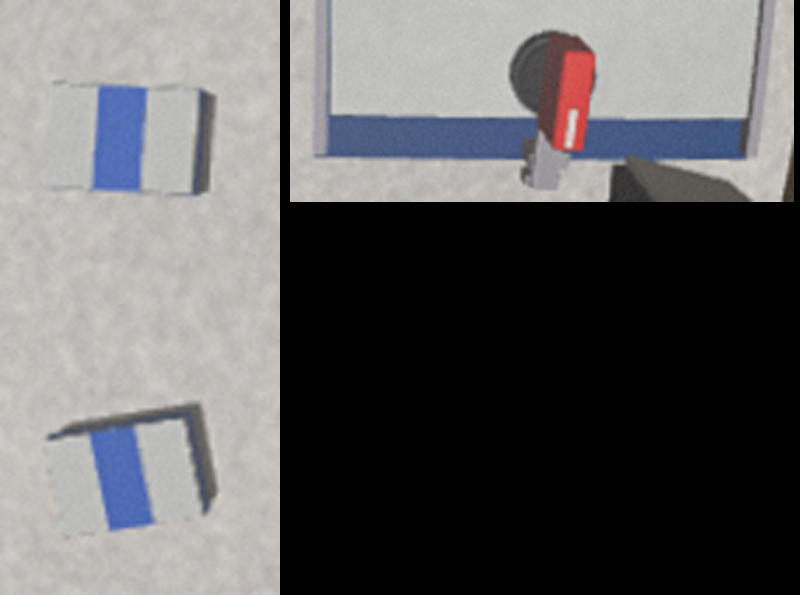

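Crop: two genuine cartons (white, blue band; band tops about (230,140) and (232,237) in the wrist view). The knob's bar points along case y, with the hook toward the end wall, so it's latched.

```bash
cat >> h.py <<'E'
def rect(mask,c,z,name):
    """all mask pixels cast to plane z -> minAreaRect in mm"""
    v,u=np.nonzero(mask); P=np.array([onplane(c,a,b,z,name)[:2] for a,b in zip(u,v)],np.float32)
    (x,y),(w,h),a=cv2.minAreaRect(P)
    if w<h: w,h,a=h,w,a+90
    return np.array([x,y]),P.mean(0),w,h,(a+90)%180-90   # angle of long side, deg
def bright_blue(im): h=hsv(im); return (h[...,0]>104)&(h[...,0]<122)&(h[...,1]>90)&(h[...,2]>150)
def bright_red(im): h=hsv(im); return ((h[...,0]<8)|(h[...,0]>172))&(h[...,1]>120)&(h[...,2]>185)
E
python3 - <<'E'
from h import *
import pickle
im=np.load('w1.npy');c=pickle.load(open('w1.pkl','rb'))
t=cv2.cvtColor(cv2.imread('pics/top0.png'),cv2.COLOR_BGR2RGB); ct=r.calibration('top')
s=cv2.cvtColor(cv2.imread('pics/scene0.png'),cv2.COLOR_BGR2RGB); cs=r.calibration('scene')
tb=[(399.1,286.4),(347.5,289.5)]
for ce,st,l in blobs(bright_blue(im),80):
    print('band',ce.round(1),st[4],rect(l,c,34,'wrist'))
    for q in tb:
        X=tri([ray(c,*ce,'wrist'),ray(ct,*q,'top')]); 
        if abs(X[2]-34)<25: print('  tri',X.round(1))
for ce,st,l in blobs(bright_red(im),40):
    print('knob',ce.round(1),st[4],rect(l,c,102,'wrist'),'tri',tri([ray(c,*ce,'wrist'),ray(ct,388.1,192,'top'),ray(cs,293.2,321.6,'scene')]).round(1))
# disc
h=hsv(im); d=(h[...,2]<75)&(h[...,1]<90)
for ce,st,l in blobs(d[215:270,370:430],60):
    v,u=np.nonzero(l); P=np.array([onplane(c,a+370,b+215,65,'wrist')[:2] for a,b in zip(u,v)]); print('disc',P.min(0),P.max(0),st)
b=blue(im)
P=[];Q=[]
for u in range(330,470,4):
    vv=np.nonzero(b[245:275,u])[0]+245
    if len(vv)>4 and vv[-1]-vv[0]==len(vv)-1: P.append(onplane(c,u,vv[-1]+.5,44,'wrist')[:2]); Q.append(onplane(c,u,vv[0]-.5,53,'wrist')[:2])
for nm,A in (('outer',np.array(P)),('coverend',np.array(Q))):
    p=np.polyfit(A[:,0],A[:,1],1); print(nm,'y at x=655:',np.polyval(p,655),'yaw',p[0],len(A),np.std(A[:,1]-np.polyval(p,A[:,0])))
# side edges: profile rows
g=im.astype(int).sum(2)
for v in (90,150,210,250): print(v,(im[v,314:334].tolist())[::1] if v==150 else '')
E
```

```text
band [608.7  45.3] 222 (array([977.69909668, 202.75445557]), array([977.6452 , 203.23079], dtype=float32), 32.453189849853516, 32.131065368652344, -24.377700805664062)
band [228.7 138.9] 383 (array([432.71411133,  -9.0670681 ]), array([432.58463 ,  -8.559605], dtype=float32), 36.70613479614258, 17.409364700317383, 88.81965637207031)
  tri [433.   -9.   35.7]
band [603.3 170.2] 253 (array([976.73413086,   2.78562546]), array([977.2453  ,   3.304578], dtype=float32), 32.343475341796875, 31.67646598815918, -80.01334285736084)
band [229.2 236.2] 354 (array([ 435.79360962, -134.39837646]), array([ 435.7678 , -134.35017], dtype=float32), 38.181732177734375, 17.225337982177734, -78.06885719299316)
  tri [ 436.6 -133.8   36.8]
knob [411.4 248.7] 298 (array([ 657.21838379, -120.44895172]), array([ 657.1951 , -118.24098], dtype=float32), 39.196128845214844, 11.934556007385254, 89.67764282226562) tri [ 657.7 -117.3   94.7]
outer y at x=655: -163.98896574123745 yaw 0.03956886042967997 3 0.000840901295021425
coverend y at x=655: -144.19746032219456 yaw 0.044300590136407886 3 0.6460375715885707
90 
150 [[193, 191, 185], [188, 186, 181], [190, 185, 182], [189, 183, 180], [194, 190, 186], [186, 183, 183], [163, 161, 164], [159, 156, 160], [159, 158, 161], [160, 158, 161], [139, 141, 153], [129, 136, 153], [194, 194, 190], [198, 197, 195], [192, 191, 187], [194, 194, 191], [196, 197, 194], [193, 194, 191], [196, 196, 192], [192, 195, 193]]
210 
250
```

Call:
move_arm(deltas=[[[1,-47,95,100,0,0,2],[1,-47,95,100,0,0,2],[1,-47,95,130,0,0,2],[1,-47,95,180,0,0,2],[1,-47,95,215,0,0,2],[1,-47,95,225,0,0,2],[1,-47,95,225,0,0,2]]])

```text
t: 2.9
ee_pos: [655.2, -119.8, 73.5]
orientation: [-2.188, -2.248, 0.005]
ft_force: [-0.1, 0.1, 0.1]
grip_width: 91.8
finger_force: 0.0
```

Run:
```python
from h import *
s=r.get_state(); print(s['ee_pos'],R.from_rotvec(s['orientation']).as_matrix().round(3)[:,1])
im,c=cap('wrist','w2.png')
for ce,st,l in blobs(bright_red(im),40):
    print('knob',ce.round(1),st[4],rect(l,c,102,'wrist'))
```

```text
[ 655.23255902 -119.80119024   73.45116938] [ 1.     0.027 -0.005]
knob [332.  275.2] 1171 (array([ 657.27880859, -114.38611603]), array([ 657.2906  , -113.486176], dtype=float32), 26.395357131958008, 11.342327117919922, 89.077392578125)
```

View pics/w2.png

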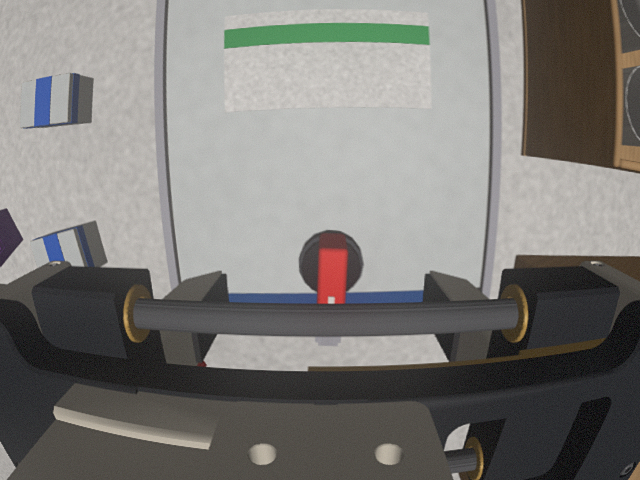

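The bar sits between the open fingers. The disc is centred near (331,262) and the bar's far end is at v≈248.

Run:
```python
from h import *
c=r.calibration('wrist')
for z in (60,65): print(z,[onplane(c,u,v,z,'wrist')[:2].round(1).tolist() for u,v in ((331,231),(300,262),(362,262))])
im=cv2.cvtColor(cv2.imread('pics/w2.png'),cv2.COLOR_BGR2RGB)
print(hsv(im)[225:256:2,331].tolist()); print([onplane(c,331,v,102,'wrist')[1].round(1) for v in (246,250)])
# side rim edges, z=44
for v in (80,140,200,260):
    print(v,[ (u,im[v,u].tolist()) for u in range(156,176,3)] if v==140 else '')
```

```text
60 [[659.4, -103.1], [641.4, -122.6], [678.5, -121.7]]
65 [[659.2, -102.0], [641.7, -121.0], [677.9, -120.1]]
[[45, 3, 188], [40, 4, 192], [45, 6, 182], [30, 7, 73], [1, 66, 85], [0, 88, 96], [179, 81, 97], [179, 90, 96], [0, 96, 98], [3, 94, 95], [2, 102, 95], [2, 107, 105], [0, 150, 163], [1, 162, 190], [1, 166, 203], [1, 166, 207]]
[np.float64(-100.5), np.float64(-102.4)]
80 
140 [(156, [154, 149, 154]), (159, [156, 153, 157]), (162, [154, 150, 152]), (165, [87, 84, 85]), (168, [173, 173, 171]), (171, [183, 186, 184]), (174, [183, 186, 184])]
200 
260
```

Call:
move_arm(deltas=[[[-1,-1,2,0,0,0,0],[-1,-1,2,0,0,0,0],[-1,-1,2,0,0,0,0],[-1,-1,2,0,0,0,0],[-1,-1,2,0,0,0,0],[-1,-1,2,0,0,0,0],[-1,-1,2,0,0,0,0],[-1,-1,2,0,0,0,0],[-1,-1,2,0,0,0,0],[-1,-1,2,0,0,0,0]]])

```text
t: 3.95
ee_pos: [659.5, -122.2, 75.6]
orientation: [-2.193, -2.249, 0.0]
ft_force: [0.0, -0.3, -0.1]
grip_width: 16.6
finger_force: 0.0
```

Call:
move_arm(deltas=[[[-1,0,0,0,0,0,0],[-1,0,0,0,0,0,0],[-1,0,0,0,0,0,0],[-1,0,0,0,0,0,7],[-1,0,0,0,0,0,14],[-1,0,0,0,0,0,21],[-1,0,0,0,0,0,28],[-1,0,0,0,0,0,28]]])

```text
t: 4.75
ee_pos: [659.5, -122.1, 75.7]
orientation: [2.673, 1.651, -0.0]
ft_force: [-0.1, 0.4, -0.6]
grip_width: 0.5
finger_force: 0.0
```

Run:
```python
from h import *
s=r.get_state(); print(s['ee_pos'],s['grip_width'])
im,c=cap('wrist','w3.png'); print(proj(c,s['ee_pos'],'wrist'),proj(c,[658,-120.5,102],'wrist'))
im2,c=cap('scene','s3.png')
o=np.zeros((480,780,3),np.uint8); o[:480,:400]=im[:,130:530,::-1]; o[:380,400:]=cv2.resize(im2[270:370,245:345,::-1],(380,380))
cv2.imwrite('pics/c3.png',o)
```

```text
[ 659.5271866  -122.06903187   75.65140415] 0.47854460025995743
(np.float64(327.3294296739573), np.float64(267.4090324895896)) (np.float64(323.40879633688826), np.float64(283.62459000833036))
```

View pics/c3.png

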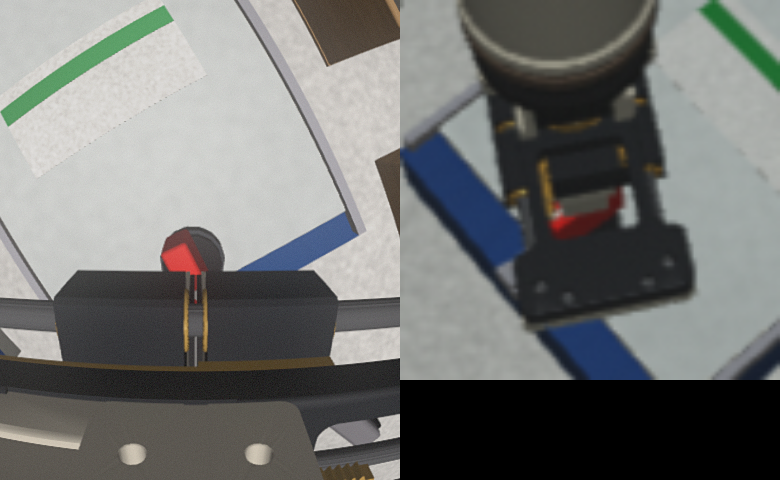

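Run:
```python
from h import *
ct=r.calibration('top'); cs=r.calibration('scene')
t=cv2.cvtColor(cv2.imread('pics/top0.png'),cv2.COLOR_BGR2RGB); s=cv2.cvtColor(cv2.imread('pics/scene0.png'),cv2.COLOR_BGR2RGB)
s3=cv2.cvtColor(cv2.imread('pics/s3.png'),cv2.COLOR_BGR2RGB)
ex=np.array([1,.02,0]);ey=np.array([-.02,1,0])
for zt,zb in ((102,70),(85,60)):
  for n,c in (('top',ct),('scene',cs)):
    P=np.array([proj(c,np.array([657.5,-121,z])+ex*a*7+ey*b*21,n) for a in(-1,1) for b in (-1,1) for z in (zt,zb)])
    print(zt,n,P.min(0).round(1),P.max(0).round(1))
for im in (s,s3):
  for ce,st,l in blobs(red(im),15): print(ce,st)
for ce,st,l in blobs(red(t),15): print('top',ce,st)
print(proj(cs,[659.5,-122,75.6],'scene'))
w=cv2.cvtColor(cv2.imread('pics/w3.png'),cv2.COLOR_BGR2RGB);c=r.calibration('wrist')
for ce,st,l in blobs(bright_red(w),20): print(ce,st,rect(l,c,102,'wrist'))
o=np.hstack([cv2.resize(a[290:350,260:325,::-1],(390,360),interpolation=2) for a in (s,s3)]); cv2.imwrite('pics/c4.png',o)
```

```text
102 top [381.7 187.5] [401.  197.6]
102 scene [281.1 311.4] [303.9 336.5]
85 top [381.3 189.5] [400.1 198.7]
85 scene [281.7 315. ] [304.1 338.4]
[293.23478261 321.62608696] [283 314  20  17 115]
[210.1559633  328.70642202] [202 324  17  10 109]
[210.13761468 328.72477064] [202 324  17  11 109]
[289.65789474 328.55263158] [285 327  12   5  38]
top [388.09090909 192.04545455] [384 190   9   5  44]
top [439.91891892 247.78378378] [436 243   9  10  37]
(np.float64(293.2065999593875), np.float64(327.1329525814512))
[310.21528861 260.03120125] [293 245  37  30 641] (array([ 656.96832275, -108.58202362]), array([ 657.69257, -107.00683], dtype=float32), 16.094158172607422, 12.157922744750977, 89.83349609375)
```

View pics/c4.png

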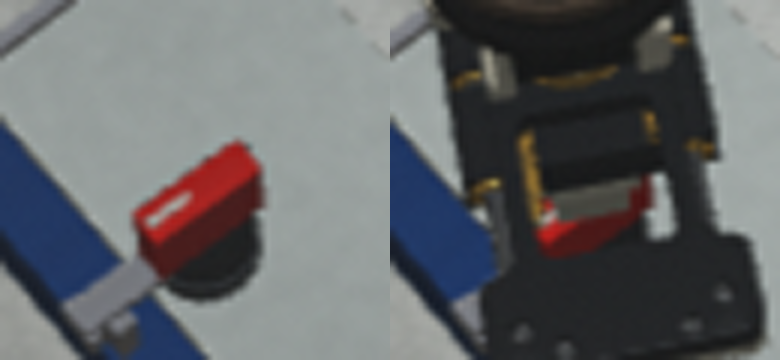

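Run:
```python
from h import *
import pickle
c=pickle.load(open('w1.pkl','rb')); cs=r.calibration('scene')
o=np.array(c['pose'])[:3,3]
for y,q in ((-100.8,(301.8,315.4)),(-140,(284.2,328))):
    a=(o,np.array([657.2,y,102])-o); b=ray(cs,*q,'scene'); X=tri([a,b]); print(X.round(1))
    # ray gap
    n=np.cross(a[1],b[1]); n/=np.linalg.norm(n); print('gap',np.dot(n,b[0]-a[0]).round(2))
```

```text
[ 658.5 -100.8   99.1]
gap 1.68
[ 658.3 -141.    98.3]
gap 0.46
```

Run:
```python
from h import *
s=r.get_state(); c=r.calibration('wrist'); M=R.from_rotvec(s['orientation']).as_matrix(); p=s['ee_pos']; cs=r.calibration('scene')
for z in (0,-27,-47):
    print(z,[tuple(np.round(proj(c,p+M@np.array([x,y,z]),'wrist'),0)) for x in (9.5,-9.5) for y in (-65,-46,46,65)], [tuple(np.round(proj(cs,p+M@np.array([x,0,z]),'scene'),1)) for x in (9.5,-9.5)])
print(onplane(cs,294,325.6,102,'scene'))
```

```text
0 [(np.float64(212.0), np.float64(251.0)), (np.float64(244.0), np.float64(251.0)), (np.float64(410.0), np.float64(251.0)), (np.float64(442.0), np.float64(250.0)), (np.float64(215.0), np.float64(282.0)), (np.float64(246.0), np.float64(283.0)), (np.float64(408.0), np.float64(283.0)), (np.float64(439.0), np.float64(282.0))] [(np.float64(298.0), np.float64(326.2)), (np.float64(288.2), np.float64(328.1))]
-27 [(np.float64(196.0), np.float64(266.0)), (np.float64(233.0), np.float64(267.0)), (np.float64(422.0), np.float64(266.0)), (np.float64(458.0), np.float64(266.0)), (np.float64(201.0), np.float64(301.0)), (np.float64(236.0), np.float64(302.0)), (np.float64(419.0), np.float64(302.0)), (np.float64(454.0), np.float64(301.0))] [(np.float64(297.5), np.float64(320.7)), (np.float64(287.5), np.float64(322.6))]
-47 [(np.float64(182.0), np.float64(280.0)), (np.float64(222.0), np.float64(281.0)), (np.float64(433.0), np.float64(281.0)), (np.float64(473.0), np.float64(280.0)), (np.float64(188.0), np.float64(318.0)), (np.float64(226.0), np.float64(320.0)), (np.float64(429.0), np.float64(320.0)), (np.float64(467.0), np.float64(318.0))] [(np.float64(297.1), np.float64(316.4)), (np.float64(286.9), np.float64(318.4))]
[ 667.24032383 -124.47326541  102.        ]
```

Run:
```python
import cv2,numpy as np
w=cv2.imread('pics/w2.png')[215:375,150:510]; cv2.imwrite('pics/c5.png',cv2.resize(cv2.convertScaleAbs(w,alpha=1.6,beta=20),(792,352),interpolation=2))
```

```text
(no output)
```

View pics/c5.png

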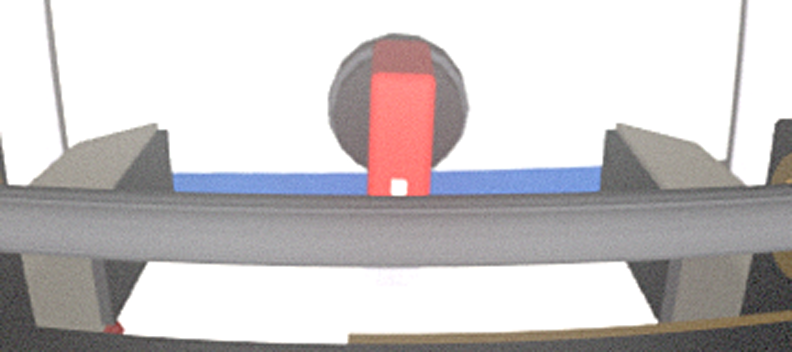

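The fingertips' inner corners appear at about (222,271) and (429,271). That's roughly 30 mm closer to the camera than the reported TCP would project, so the fingers may really have closed above the bar. I'll test this by touch, gently.

Call:
move_arm(deltas=[[[-1,0,0,1,0,0,0],[-1,0,0,2,0,0,0],[-1,0,0,3,0,0,0],[-1,0,0,4,0,0,0],[-1,0,0,4,0,0,0]]])

```text
t: 5.35
ee_pos: [659.3, -122.3, 71.4]
orientation: [-2.672, -1.652, 0.0]
ft_force: [-0.1, 0.9, 1.2]
grip_width: 0.1
finger_force: 0.0
```

Call:
move_arm(deltas=[[[-1,0,0,1,0,0,0],[-1,0,0,2,0,0,0],[-1,0,0,3,0,0,0],[-1,0,0,4,0,0,0],[-1,0,0,4,0,0,0]]])

```text
t: 5.85
ee_pos: [659.3, -122.2, 67.5]
orientation: [-2.672, -1.652, 0.0]
ft_force: [0.2, -0.6, -0.9]
grip_width: 0.4
finger_force: 0.0
```

Call:
move_arm(deltas=[[[-1,0,0,1,0,0,0],[-1,0,0,2,0,0,0],[-1,0,0,3,0,0,0],[-1,0,0,4,0,0,0],[-1,0,0,4,0,0,0]]])

```text
t: 6.35
ee_pos: [659.9, -122.3, 66.2]
orientation: [2.672, 1.652, 0.002]
ft_force: [-6.2, 1.6, 13.9]
grip_width: 0.6
finger_force: 7.2
```

Run:
```python
from h import *
s=r.get_state(); print(s['ee_pos'],s['ft_force'],s['ft_torque'])
im,c=cap('scene','s6.png'); o=cv2.resize(im[280:350,250:330,::-1],(640,560),interpolation=2); cv2.imwrite('pics/c6.png',o)
cap('wrist','w6.png')
```

```text
[ 659.91520954 -122.30624555   66.231757  ] [-6.20140234  1.5730206  13.94923286] [0.22163822 1.40752808 0.02267301]
```

View pics/c6.png

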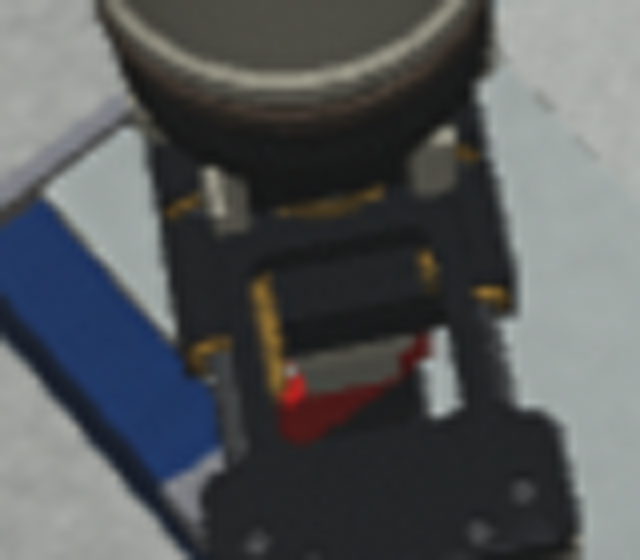

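Contact came at reported z≈66 against a bar top at about 100–102, so the real fingertips sit about 35 mm above the reported TCP. I'll use that offset from now on and redo the grasp.

Call:
move_arm(deltas=[[[-1,0,-2,-20,0,0,0],[1,0,-2,-25,0,0,-8],[1,0,-2,-25,0,0,-16],[1,0,-2,-25,0,0,-24],[1,0,-2,-25,0,0,-28],[1,0,-2,-25,0,0,-28],[1,0,-2,-25,0,0,-28],[1,0,-2,-15,0,0,-28],[1,0,-2,0,0,0,-28],[1,0,-2,15,0,0,-28],[1,0,-2,24,0,0,-28],[1,0,-2,24,0,0,-28],[-1,0,-2,24,0,0,-28],[-1,0,-2,24,0,0,-28],[-1,0,-2,24,0,0,-28],[-1,0,-2,24,0,0,-28],[-1,0,-2,24,0,0,-28],[-1,0,-2,24,0,0,-28],[-1,0,-2,24,0,0,-28],[-1,0,-2,24,0,0,-28]]])

```text
t: 8.45
ee_pos: [657.7, -121.3, 39.7]
orientation: [-2.193, -2.25, 0.0]
ft_force: [0.1, 0.7, 0.7]
grip_width: 28.7
finger_force: 0.0
```

Call:
move_arm(deltas=[[[-1,0,0,0,0,0,0],[-1,0,0,0,0,0,0],[-1,0,0,0,0,0,0],[-1,0,0,0,0,0,0],[-1,0,0,0,0,0,0]]])

```text
t: 8.95
ee_pos: [658.1, -121.3, 39.7]
orientation: [2.193, 2.249, 0.001]
ft_force: [2.2, -0.6, -1.5]
grip_width: 13.7
finger_force: 29.8
```

Gripped (13.7 mm, 30 N). Turn clockwise 91°.

Call:
move_arm(deltas=[[[-1,0,0,0,0,0,8],[-1,0,0,0,0,0,16],[-1,0,0,0,0,0,24],[-1,0,0,0,0,0,32],[-1,0,0,0,0,0,40],[-1,0,0,0,0,0,48],[-1,0,0,0,0,0,56],[-1,0,0,0,0,0,64],[-1,0,0,0,0,0,72],[-1,0,0,0,0,0,80],[-1,0,0,0,0,0,88],[-1,0,0,0,0,0,90],[-1,0,0,0,0,0,90],[-1,0,0,0,0,0,90]]])

```text
t: 10.35
ee_pos: [657.7, -120.8, 39.7]
orientation: [-3.141, -0.045, 0.0]
ft_force: [0.3, 0.2, -0.1]
grip_width: 13.9
finger_force: 30.1
```

Run:
```python
from h import *
s=r.get_state(); print(s['ee_pos'],s['ft_force'],s['ft_torque'],s['grip_width'],s['qpos'].round(2),R.from_rotvec(s['orientation']).as_matrix().round(3))
```

```text
[ 657.66578294 -120.83917697   39.73228129] [ 0.32989803  0.18953854 -0.12967791] [0.13114048 0.04955644 0.47015383] 13.949469527949624 [-0.28  0.75  0.63  1.63 -0.52  0.93 -1.01] [[ 1.     0.029 -0.   ]
 [ 0.029 -1.     0.   ]
 [-0.    -0.    -1.   ]]
```

Call:
move_arm(deltas=[[[-1,0,-10,0,0,0,0],[-1,0,-30,0,0,0,0],[-1,-1,-50,0,0,0,0],[-1,-1,-70,0,0,0,0],[-1,-1,-90,0,0,0,0],[-1,-2,-110,0,0,0,0],[-1,-2,-130,0,0,0,0],[-1,-2,-150,0,0,0,0],[-1,-3,-170,0,0,0,0],[-1,-3,-190,0,0,0,0],[-1,-3,-210,0,0,0,0],[-1,-4,-230,0,0,0,0],[-1,-4,-240,0,0,0,0],[-1,-4,-245,0,0,0,0],[-1,-4,-245,0,0,0,0],[-1,-4,-245,0,0,0,0]]])

```text
t: 11.95
ee_pos: [646.4, 123.7, 39.7]
orientation: [-3.14, -0.04, 0.003]
ft_force: [-5.3, 2.0, 6.1]
grip_width: 13.9
finger_force: 30.2
```

Run:
```python
from h import *
s=r.get_state(); print(s['ee_pos'],s['ft_force'],s['ft_torque'],s['grip_width'],s['qpos'].round(2))
```

```text
[646.43473491 123.72732308  39.670729  ] [-5.32265156  2.01753848  6.11184353] [0.24347171 1.18908484 0.50468125] 13.90099010244391 [-0.66  0.74  0.63  1.66 -0.53  0.92 -1.37]
```

Call:
move_arm(deltas=[[[1,0,0,0,0,0,0],[1,0,0,0,0,0,0],[1,0,0,0,0,0,0],[1,0,0,0,0,0,0],[1,0,0,-40,0,0,0],[1,0,0,-80,0,0,0],[1,-93,231,-260,0,0,-91],[1,-93,231,-260,0,0,-91],[1,-93,231,-260,0,0,-91],[1,-93,231,-260,0,0,-91],[1,-93,231,-260,0,0,-91],[1,-93,231,-260,0,0,-91],[1,-93,231,-260,0,0,-91],[1,-93,231,-260,0,0,-91],[1,-93,231,-260,0,0,-91],[1,-93,231,-260,0,0,-91],[1,-93,231,-260,0,0,-91],[1,-93,231,-260,0,0,-91],[1,-93,231,-260,0,0,-91],[1,-93,231,-260,0,0,-91]]])

```text
t: 13.95
ee_pos: [560.4, -110.0, 299.7]
orientation: [2.176, 2.266, 0.0]
ft_force: [0.2, -0.7, 0.0]
grip_width: 91.6
finger_force: 0.0
```

Run:
```python
from h import *
import pickle
s=r.get_state(); print(s['ee_pos'],R.from_rotvec(s['orientation']).as_matrix().round(3)[:,1])
im,c=cap('wrist','w7.png'); np.save('w7.npy',im); pickle.dump(c,open('w7.pkl','wb'))
t,ct=cap('top','top7.png'); u,cs=cap('scene','s7.png')
for ce,st,l in blobs(bright_blue(im),80): print('band',ce.round(1),st[4],rect(l,c,34,'wrist'))
def orange(im): h=hsv(im); return (h[...,0]>=7)&(h[...,0]<20)&(h[...,1]>170)&(h[...,2]>120)
for n,i,cc in (('wrist',im,c),('top',t,ct),('scene',u,cs)):
    for ce,st,l in blobs(orange(i),30): print(n,'orange',ce.round(1),st,rect(l,cc,40,n))
for ce,st,l in blobs(bright_red(im),40): print('knob',ce,rect(l,c,101,'wrist'))
```

```text
[ 560.36834964 -109.95434082  299.70560717] [0.999 0.041 0.   ]
band [603.1  14.9] 213 (array([976.98474121, 212.42247009]), array([977.0275 , 212.11922], dtype=float32), 32.45461654663086, 31.066808700561523, 83.54742431640625)
band [226.7 116.2] 388 (array([432.56704712,  -9.36962509]), array([432.57434 ,  -9.077904], dtype=float32), 36.96641159057617, 17.055749893188477, 88.62385559082031)
band [604.4 137.6] 255 (array([976.87762451,  11.99801731]), array([976.73975 ,  12.139478], dtype=float32), 31.99736976623535, 31.980690002441406, 42.517578125)
band [228.4 214.3] 370 (array([ 435.71594238, -134.46502686]), array([ 435.79422, -134.44618], dtype=float32), 37.81948471069336, 17.30929183959961, -78.32475471496582)
scene orange [360.7 289.8] [349 279  24  23 264] (array([667.6427002 ,  45.39125824]), array([667.9193  ,  45.032776], dtype=float32), 54.61921691894531, 22.428110122680664, 2.4673075675964355)
knob [417.14090909   3.71818182] (array([646.74707031, 122.36273193]), array([650.38275, 123.18065], dtype=float32), 40.732601165771484, 10.102778434753418, 8.41958236694336)
knob [302.74257426 290.2970297 ] (array([ 537.32110596, -206.53536987]), array([ 537.58746, -206.47678], dtype=float32), 28.332599639892578, 10.216039657592773, 32.34312057495117)
```

View pics/w7.png

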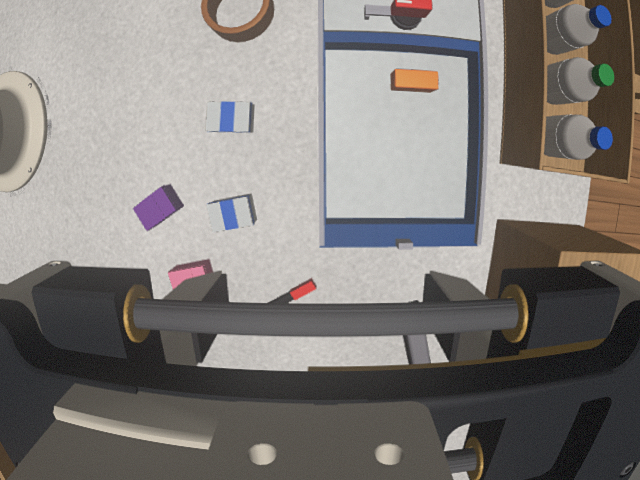

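```bash
cat > m.py <<'E'
from h import *
def case(im,c):
    """row_stop: floor/right wall boundary; far wall boundary"""
    h=hsv(im); b=(h[...,0]>95)&(h[...,0]<130)&(h[...,1]>70)
    P=[]
    y0=int(round(np.clip(proj(c,[650,-110,6],'wrist')[1],5,470)))
    for u in range(340,460,3):
        col=b[y0:y0+70,u]; k=np.argmax(col)
        if col.any(): P.append(onplane(c,u,y0+k-.5,6,'wrist')[:2])
    P=np.array(P); med=np.median(P[:,1]); P=P[abs(P[:,1]-med)<8]
    p=np.polyfit(P[:,0],P[:,1],1); return p,len(P)
E
python3 - <<'E'
from m import *
import pickle
im=np.load('w7.npy');c=pickle.load(open('w7.pkl','rb'))
p,n=case(im,c); print('wall foot y at 650:',np.polyval(p,650),'yaw',p[0],n)
h=hsv(im); b=(h[...,0]>95)&(h[...,0]<130)&(h[...,1]>70)
A=[]
for v in range(100,205,5):
    k=420+np.argmax(b[v,420:490]); A.append(onplane(c,k-.5,v,6,'wrist')[:2])
A=np.array(A); q=np.polyfit(A[:,1],A[:,0],1); print('far wall x at y=-100',np.polyval(q,-100),'yaw',-q[0],np.std(A[:,0]-np.polyval(q,A[:,1])))
# outer rim left, z=44
for v in (100,150,200): 
    row=im[v,310:335].astype(int).sum(1); k=np.argmax(row<505); print(v,onplane(c,310+k-.5,v,44,'wrist')[:2].round(1))
o=(h[...,0]>=5)&(h[...,0]<22)&(h[...,1]>130)
for ce,st,l in blobs(o&(h[...,2]>170),100):
    if 380<ce[0]<450 and ce[1]<110:
        x=rect(l,c,40,'wrist'); print('ret',ce.round(1),x,'tri', tri([ray(c,*ce,'wrist'),ray(r.calibration('scene'),360.7,289.8,'scene')]).round(1))
E
```

```text
wall foot y at 650: -143.93846975684295 yaw 0.05216567181773955 40
far wall x at y=-100 769.4167143414371 yaw 0.044177711095593666 0.5509271931089026
100 [546.8  11. ]
150 [553.9 -49.6]
200 [ 552.6 -110.8]
ret [415.9  78.7] (array([665.32879639,  46.82772827]), array([664.93915 ,  46.855835], dtype=float32), 54.053977966308594, 22.7530574798584, 2.7909932136535645) tri [666.1  47.6  34.1]
```

Run:
```python
from m import *
import pickle
im=np.load('w7.npy');c=pickle.load(open('w7.pkl','rb')); h=hsv(im)
for u in (370,440): print(u,[(v,h[v,u].tolist()) for v in range(210,250,2)])
print([(u,h[150,u].tolist()) for u in range(456,494,2)])
for u,v in ((370,215),(370,220),(370,247)): print([onplane(c,u,v,z,'wrist')[:2].round(1).tolist() for z in (6,44)])
```

```text
370 [(210, [90, 3, 198]), (212, [60, 4, 199]), (214, [38, 5, 202]), (216, [60, 2, 206]), (218, [111, 52, 99]), (220, [111, 39, 86]), (222, [113, 39, 84]), (224, [111, 102, 127]), (226, [110, 112, 139]), (228, [110, 108, 139]), (230, [111, 109, 140]), (232, [110, 109, 141]), (234, [111, 113, 138]), (236, [111, 114, 136]), (238, [109, 111, 140]), (240, [110, 109, 140]), (242, [111, 106, 140]), (244, [110, 104, 142]), (246, [111, 84, 148]), (248, [22, 14, 200])]
440 [(210, [50, 4, 199]), (212, [50, 4, 199]), (214, [50, 4, 194]), (216, [15, 5, 199]), (218, [107, 32, 126]), (220, [109, 59, 82]), (222, [112, 57, 81]), (224, [111, 113, 129]), (226, [110, 123, 141]), (228, [109, 121, 137]), (230, [110, 114, 141]), (232, [109, 120, 138]), (234, [112, 122, 138]), (236, [110, 119, 137]), (238, [109, 129, 134]), (240, [110, 119, 142]), (242, [110, 126, 138]), (244, [110, 131, 136]), (246, [117, 15, 170]), (248, [18, 12, 210])]
[(456, [30, 3, 196]), (458, [50, 4, 195]), (460, [75, 3, 197]), (462, [60, 3, 197]), (464, [50, 4, 198]), (466, [38, 5, 202]), (468, [108, 37, 83]), (470, [110, 22, 71]), (472, [111, 34, 74]), (474, [108, 34, 76]), (476, [107, 32, 71]), (478, [109, 116, 121]), (480, [115, 36, 91]), (482, [15, 12, 86]), (484, [144, 8, 169]), (486, [128, 6, 165]), (488, [21, 9, 204]), (490, [13, 9, 200]), (492, [17, 9, 201])]
[[620.8, -134.0], [615.8, -126.9]]
[[621.2, -140.8], [616.2, -133.2]]
[[623.8, -178.5], [618.6, -168.0]]
```

Wrist view: compartment open, retainer at (414,79), end-wall foot at v≈217 (y≈-135). Cartons are still at (227,116) and (228,214), and there are only two. Grasp carton B first, across its length.

Call:
move_arm(deltas=[[[0.55,-19,-125,150,0,0,-9.5],[0.55,-19,-125,200,0,0,-9.5],[0.55,-19,-125,230,0,0,-9.5],[0.55,-19,-125,255,0,0,-9.5],[0.55,-19,-125,275,0,0,-9.5],[0.55,-19,-125,290,0,0,-9.5],[0.55,-19,-125,305,0,0,-9.5],[0.55,-19,-125,318,0,0,-9.5],[0.55,-19,-125,324,0,0,-9.5],[0.55,-19,-125,326,0,0,-9.5],[0.55,-19,-125,326,0,0,-9.5]]])

```text
t: 15.2
ee_pos: [438.2, -134.4, -25.1]
orientation: [1.976, 2.439, 0.002]
ft_force: [-0.2, 0.6, -0.6]
grip_width: 70.9
finger_force: 0.0
```

Call:
move_arm(deltas=[[[-1,0,0,0,0,0,0],[-1,0,0,0,0,0,0],[-1,0,0,0,0,0,0],[-1,0,0,0,0,0,0],[-1,0,0,0,0,0,0],[-1,0,0,0,0,0,0]]])

```text
t: 15.8
ee_pos: [437.3, -134.1, -25.4]
orientation: [1.977, 2.44, 0.002]
ft_force: [-0.3, 1.2, 7.1]
grip_width: 55.7
finger_force: 30.0
```

Run:
```python
from h import *
s=r.get_state(); print(s['ee_pos'],s['grip_width'],s['finger_force'],R.from_rotvec(s['orientation']).as_matrix().round(3)[:,1],s['ft_force'])
```

```text
[ 437.25460867 -134.13396348  -25.39682747] 55.73261489716705 30.00279039144516 [0.978 0.207 0.002] [-0.30367344  1.19894847  7.13527254]
```

Call:
move_arm(deltas=[[[-1,0,0,-30,0,0,0],[-1,0,0,-60,0,0,0],[-1,0,0,-80,0,0,0],[-1,-5,50,-80,0,0,4],[-1,-10,100,-80,0,0,9.3],[-1,-15,150,-80,0,0,9.3],[-1,-19,200,-80,0,0,9.3],[-1,-20,221,-80,0,0,9.3],[-1,-20,221,-80,0,0,9.3],[-1,-20,221,-60,0,0,9.3],[-1,-20,221,-40,0,0,9.3],[-1,-20,221,-25,0,0,9.3],[-1,-20,221,-14,0,0,9.3],[-1,-20,221,-8,0,0,9.3],[-1,-20,221,-8,0,0,9.3]]])

```text
t: 17.3
ee_pos: [656.3, -108.2, -18.5]
orientation: [-2.169, -2.272, 0.001]
ft_force: [0.9, 0.1, -1.3]
grip_width: 55.6
finger_force: 30.0
```

Run:
```python
from h import *
s=r.get_state(); print(s['ee_pos'],s['grip_width'],s['finger_force'],R.from_rotvec(s['orientation']).as_matrix().round(3)[:,1],s['ft_force'])
im,c=cap('wrist','w8.png')
for ce,st,l in blobs(bright_blue(im),80): print('band',ce.round(1),st[4],rect(l,c,34,'wrist'),rect(l,c,41,'wrist')[0])
```

```text
[ 656.25695999 -108.19462362  -18.48204895] 55.56836404856223 29.996910095214844 [ 0.999  0.046 -0.001] [ 0.94123995  0.0947117  -1.27392787]
band [324.8 288.2] 1332 (array([654.57781982, -98.9817276 ]), array([654.5389  , -98.792496], dtype=float32), 18.8441162109375, 12.951847076416016, 2.559096097946167) [654.45062256 -96.12059021]
band [324.9 347. ] 899 (array([ 655.99346924, -127.15196991]), array([ 655.8192 , -127.00389], dtype=float32), 18.780624389648438, 11.008391380310059, 1.1669882535934448) [ 655.79656982 -122.90210724]
```

View pics/w8.png

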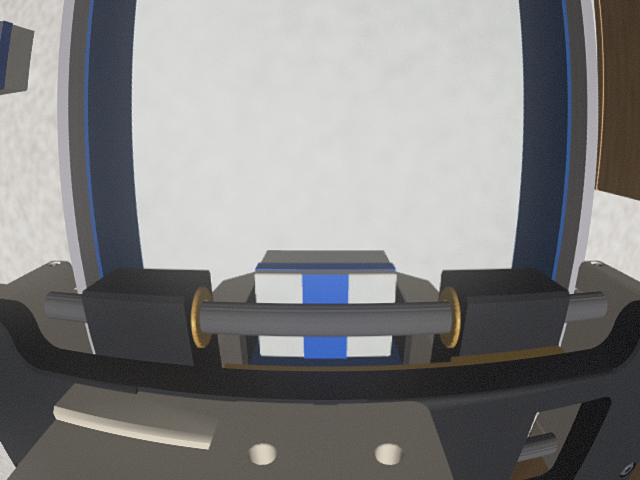

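Call:
move_arm(deltas=[[[-1,-3,0,0,0,0,0],[-1,-5,0,0,0,0,0],[-1,-6,0,0,0,0,0],[-1,-7,0,0,0,0,0],[-1,-8,0,0,0,0,0],[-1,-9,0,0,0,0,0],[-1,-10,0,0,0,0,0],[-1,-10,0,0,0,0,0]]])

```text
t: 18.15
ee_pos: [657.1, -116.1, -18.3]
orientation: [-2.167, -2.272, -0.002]
ft_force: [-0.8, 5.0, 0.9]
grip_width: 55.7
finger_force: 30.0
```

Call:
move_arm(deltas=[[[-1,0,0,1,0,0,0],[0.55,0,0,1,0,0,0],[0.55,0,0,1,0,0,0],[0.55,0,0,1,0,0,0],[0.55,0,0,1,0,0,0],[0.55,0,0,-10,0,0,0],[0.55,0,0,-40,0,0,0],[0.55,0,0,-90,0,0,0],[0.55,42,-135,-278,0,0,0],[0.55,42,-135,-278,0,0,0],[0.55,42,-135,-278,0,0,0],[0.55,42,-135,-278,0,0,0],[0.55,42,-135,-278,0,0,0],[0.55,42,-135,-278,0,0,0],[0.55,42,-135,-278,0,0,0]]])

```text
t: 19.65
ee_pos: [520.8, -82.1, 261.2]
orientation: [2.168, 2.271, 0.005]
ft_force: [0.6, 0.1, -0.1]
grip_width: 70.9
finger_force: 0.0
```

```bash
cat >> h.py <<'E'
def report(f):
    s=r.get_state(); print(s['t'],s['ee_pos'].round(1),s['grip_width'],R.from_rotvec(s['orientation']).as_matrix().round(3)[:,1])
    im,c=cap('wrist',f); h=hsv(im)
    for ce,st,l in blobs(bright_blue(im),80):
        for z in (34,40):
            a,m,w,hh,an=rect(l,c,z,'wrist')
            if a[0]<800: print('band z',z,a.round(1),round(w,1),round(hh,1),round(an,1))
    for ce,st,l in blobs((h[...,0]>=5)&(h[...,0]<22)&(h[...,1]>130)&(h[...,2]>170),100):
        a,m,w,hh,an=rect(l,c,40,'wrist')
        if abs(w-55)<8: print('retainer',a.round(1),round(w,1),round(hh,1),round(an,1))
    return im,c
E
python3 -c "
from h import *
report('w9.png')"
```

```text
19.65 [520.8 -82.1 261.2] 70.91249109229915 [0.999 0.047 0.003]
band z 34 [446.   16.6] 37.8 17.4 86.7
band z 40 [447.   16.2] 37.3 17.2 86.7
band z 34 [ 658.5 -118.4] 37.7 17.8 -87.7
band z 40 [ 656.5 -116.9] 37.2 17.5 -87.7
retainer [665.3  46.8] 53.8 22.8 2.7
```

Carton A was knocked to (446,17) and carton B is seated. I'll grasp A where it now is.

Call:
move_arm(deltas=[[[0.55,50,-35,60,0,0,3],[0.55,102,-70,120,0,0,6],[0.55,102,-70,170,0,0,6],[0.55,102,-70,205,0,0,6],[0.55,102,-70,230,0,0,6],[0.55,102,-70,250,0,0,6],[0.55,102,-70,265,0,0,6],[0.55,102,-70,277,0,0,6],[0.55,102,-70,285,0,0,6],[0.55,102,-70,286,0,0,6],[0.55,102,-70,286,0,0,6],[-1,102,-70,286,0,0,6],[-1,102,-70,286,0,0,6],[-1,102,-70,286,0,0,6],[-1,102,-70,286,0,0,6],[-1,102,-70,286,0,0,6],[-1,102,-70,286,0,0,6]]])

```text
t: 21.4
ee_pos: [446.5, 16.6, -25.5]
orientation: [2.285, 2.155, 0.002]
ft_force: [-0.5, -0.7, 7.1]
grip_width: 55.8
finger_force: 30.0
```

Run:
```python
from h import *
s=r.get_state(); print(s['ee_pos'],s['grip_width'],s['finger_force'],R.from_rotvec(s['orientation']).as_matrix().round(3)[:,1],s['ft_force'])
```

```text
[446.49747934  16.58931782 -25.52091659] 55.75230461102139 29.96707856655121 [ 0.998 -0.058  0.002] [-0.51363023 -0.68177768  7.12339774]
```

Call:
move_arm(deltas=[[[-1,0,0,-30,0,0,0],[-1,0,0,-60,0,0,0],[-1,0,0,-80,0,0,0],[-1,-17,50,-80,0,0,-3],[-1,-34,100,-80,0,0,-5.9],[-1,-51,145,-80,0,0,-5.9],[-1,-66,190,-80,0,0,-5.9],[-1,-72,213,-80,0,0,-5.9],[-1,-72,213,-80,0,0,-5.9],[-1,-72,213,-60,0,0,-5.9],[-1,-72,213,-40,0,0,-5.9],[-1,-72,213,-25,0,0,-5.9],[-1,-72,213,-14,0,0,-5.9],[-1,-72,213,-8,0,0,-5.9],[-1,-72,213,-8,0,0,-5.9]]])

```text
t: 22.9
ee_pos: [653.7, -67.7, -18.6]
orientation: [-2.171, -2.27, 0.001]
ft_force: [1.1, -0.5, -1.2]
grip_width: 55.7
finger_force: 30.0
```

Call:
move_arm(deltas=[[[-1,-4,0,0,0,0,0],[-1,-6,0,0,0,0,0],[-1,-8,0,0,0,0,0],[-1,-9,0,0,0,0,0],[-1,-10,0,0,0,0,0],[-1,-11,0,0,0,0,0],[-1,-12,0,0,0,0,0],[-1,-12,0,0,0,0,0]]])

```text
t: 23.7
ee_pos: [654.6, -78.8, -18.3]
orientation: [-2.17, -2.27, -0.001]
ft_force: [-1.0, 1.5, -0.6]
grip_width: 55.9
finger_force: 30.0
```

Call:
move_arm(deltas=[[[-1,-1,0,0,0,0,0],[-1,-2,0,0,0,0,0],[-1,-2,0,0,0,0,0]]])

```text
t: 24.0
ee_pos: [654.6, -78.7, -18.3]
orientation: [-2.168, -2.27, -0.003]
ft_force: [-2.0, 6.1, 1.8]
grip_width: 55.8
finger_force: 30.0
```

Call:
move_arm(deltas=[[[-1,0,0,1,0,0,0],[0.55,0,0,1,0,0,0],[0.55,0,0,1,0,0,0],[0.55,0,0,1,0,0,0],[0.55,0,0,1,0,0,0],[0.55,0,0,-10,0,0,0],[0.55,0,0,-40,0,0,0],[0.55,0,0,-70,0,0,0],[0.55,40,5,-80,0,0,0],[0.55,80,10,-80,0,0,0],[0.55,115,15,-80,0,0,0],[0.55,128,16,-75,0,0,0],[0.55,128,16,-50,0,0,0],[0.55,128,16,-30,0,0,0],[0.55,128,16,-14,0,0,0],[0.55,128,16,-2,0,0,0],[0.55,128,16,0,0,0,0],[0.55,128,16,0,0,0,0]]])

```text
t: 25.8
ee_pos: [665.0, 46.1, -18.4]
orientation: [2.172, 2.27, -0.001]
ft_force: [-0.3, -0.5, 0.1]
grip_width: 71.5
finger_force: 0.0
```

Call:
move_arm(deltas=[[[-1,0,0,0,0,0,0],[-1,0,0,0,0,0,0],[-1,0,0,0,0,0,0],[-1,0,0,0,0,0,0],[-1,0,0,0,0,0,0],[-1,0,0,0,0,0,0]]])

```text
t: 26.4
ee_pos: [665.9, 46.7, -17.3]
orientation: [2.171, 2.27, 0.002]
ft_force: [0.0, 0.4, 5.5]
grip_width: 55.9
finger_force: 30.0
```

Call:
move_arm(deltas=[[[-1,0,0,-5,0,0,0],[-1,-20,-5,-5,0,0,0],[-1,-45,-10,-5,0,0,0],[-1,-70,-15,-5,0,0,0],[-1,-84,-16,-5,0,0,0],[-1,-86,-16,-1,0,0,0],[-1,-88,-16,-1,0,0,0],[-1,-90,-16,-1,0,0,0],[-1,-92,-16,-1,0,0,0],[-1,-93,-16,-1,0,0,0],[-1,-94,-16,-1,0,0,0],[-1,-95,-16,-1,0,0,0],[-1,-95,-16,-1,0,0,0]]])

```text
t: 27.7
ee_pos: [653.3, -48.4, -17.4]
orientation: [-2.171, -2.271, -0.001]
ft_force: [1.8, 1.6, -0.1]
grip_width: 56.0
finger_force: 30.0
```

Call:
move_arm(deltas=[[[-1,-1,0,0,0,0,0],[-1,-2,0,0,0,0,0],[-1,-2,0,0,0,0,0]]])

```text
t: 28.0
ee_pos: [653.3, -48.3, -17.4]
orientation: [-2.168, -2.27, -0.003]
ft_force: [-0.2, 6.2, 0.5]
grip_width: 55.8
finger_force: 30.0
```

Call:
move_arm(deltas=[[[-1,0,0,1,0,0,0],[0.55,0,0,1,0,0,0],[0.55,0,0,1,0,0,0],[0.55,0,0,1,0,0,0],[0.55,0,0,1,0,0,0],[0.55,0,0,-10,0,0,0],[0.55,0,0,-40,0,0,0],[0.55,0,0,-80,0,0,0],[0.55,-57,-56,-317,0,0,0],[0.55,-57,-56,-317,0,0,0],[0.55,-57,-56,-317,0,0,0],[0.55,-57,-56,-317,0,0,0],[0.55,-57,-56,-317,0,0,0],[0.55,-57,-56,-317,0,0,0],[0.55,-57,-56,-317,0,0,0],[0.55,-57,-56,-317,0,0,0]]])

```text
t: 29.6
ee_pos: [599.3, -109.6, 298.8]
orientation: [-2.17, -2.27, 0.001]
ft_force: [-0.0, 1.6, 0.0]
grip_width: 71.4
finger_force: 0.0
```

Run:
```python
from h import *
im,c=report('w10.png')
for ce,st,l in blobs(bright_red(im),40): print('red',ce.round(0),rect(l,c,101,'wrist'))
cv2.imwrite('pics/c10.png',cv2.resize(im[0:300,240:540,::-1],(600,600)))
```

```text
29.6 [ 599.3 -109.6  298.8] 71.35532116610645 [ 0.999  0.045 -0.001]
band z 34 [656.2 -98.8] 76.1 17.7 -86.4
band z 40 [655.4 -98. ] 75.1 17.5 -86.4
retainer [652.5 -48.3] 54.3 22.2 3.7
red [381.   2.] (array([646.50213623, 120.49858093]), array([647.9261 , 121.03438], dtype=float32), 40.590633392333984, 5.145843029022217, 6.319492816925049)
red [275. 289.] (array([ 544.37341309, -206.07711792]), array([ 544.7484, -205.992 ], dtype=float32), 27.547523498535156, 10.641716003417969, 30.854799270629883)
```

View pics/c10.png

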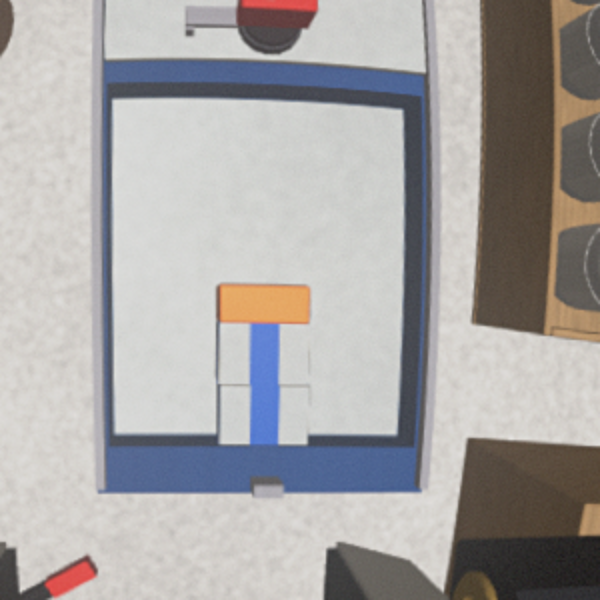

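The row is tight and flush: carton top edges at v≈440, 385 and 322 in the crop, the retainer adjoining, and the row centred. Now back to the knob.

Call:
move_arm(deltas=[[[1,231,57,60,0,0,91],[1,231,57,60,0,0,91],[1,231,57,60,0,0,91],[1,231,57,60,0,0,91],[1,231,57,60,0,0,91],[1,231,57,60,0,0,91],[1,231,57,60,0,0,91],[1,231,57,100,0,0,91],[1,231,57,100,0,0,91],[1,231,57,100,0,0,91],[1,231,57,120,0,0,91],[1,231,57,120,0,0,91],[1,231,57,120,0,0,91]]])

```text
t: 30.95
ee_pos: [645.3, 123.3, 178.0]
orientation: [3.14, 0.048, -0.005]
ft_force: [0.6, 0.5, 0.2]
grip_width: 91.8
finger_force: 0.0
```

Run:
```python
from h import *
s=r.get_state(); print(s['ee_pos'],s['grip_width'],R.from_rotvec(s['orientation']).as_matrix().round(3)[:,1])
```

```text
[645.31162719 123.28994389 178.00060331] 91.76030247435841 [ 0.03  -1.     0.001]
```

Descend 138 mm and grip.

Call:
move_arm(deltas=[[[1,1,0,40,0,0,0],[1,1,0,80,0,0,0],[1,1,0,110,0,0,0],[1,1,0,130,0,0,0],[1,1,0,139,0,0,0],[1,1,0,139,0,0,0],[-1,1,0,139,0,0,0],[-1,1,0,139,0,0,0],[-1,1,0,139,0,0,0],[-1,1,0,139,0,0,0],[-1,1,0,139,0,0,0],[-1,1,0,139,0,0,0],[-1,1,0,139,0,0,0],[-1,1,0,139,0,0,0],[-1,1,0,139,0,0,0],[-1,1,0,139,0,0,0],[-1,1,0,139,0,0,0],[-1,1,0,139,0,0,0],[-1,1,0,139,0,0,0]]])

```text
t: 32.85
ee_pos: [647.5, 123.1, 40.6]
orientation: [3.141, 0.043, -0.0]
ft_force: [0.0, -0.1, -0.9]
grip_width: 13.5
finger_force: 30.0
```

Call:
move_arm(deltas=[[[-1,0,10,0,0,0,0],[-1,0,30,0,0,0,0],[-1,1,50,0,0,0,0],[-1,1,70,0,0,0,0],[-1,1,90,0,0,0,0],[-1,2,110,0,0,0,0],[-1,2,130,0,0,0,0],[-1,2,150,0,0,0,0],[-1,3,170,0,0,0,0],[-1,3,190,0,0,0,0],[-1,3,210,0,0,0,0],[-1,4,225,0,0,0,0],[-1,4,238,0,0,0,0],[-1,4,244,0,0,0,0],[-1,4,246,0,0,0,0],[-1,4,246,0,0,0,0],[-1,4,246,0,0,0,0]]])

```text
t: 34.55
ee_pos: [658.8, -121.0, 40.7]
orientation: [-3.139, -0.045, -0.001]
ft_force: [3.1, 5.1, -2.2]
grip_width: 13.8
finger_force: 29.9
```

Call:
move_arm(deltas=[[[-1,0,0,0,0,0,-8],[-1,0,0,0,0,0,-16],[-1,0,0,0,0,0,-24],[-1,0,0,0,0,0,-32],[-1,0,0,0,0,0,-40],[-1,0,0,0,0,0,-48],[-1,0,0,0,0,0,-56],[-1,0,0,0,0,0,-64],[-1,0,0,0,0,0,-72],[-1,0,0,0,0,0,-80],[-1,0,0,0,0,0,-88],[-1,0,0,0,0,0,-91],[-1,0,0,0,0,0,-91],[-1,0,0,0,0,0,-91]]])

```text
t: 35.95
ee_pos: [658.0, -120.3, 40.6]
orientation: [-2.169, -2.269, -0.002]
ft_force: [0.9, 6.2, 1.1]
grip_width: 13.8
finger_force: 30.0
```

Run:
```python
from h import *
s=r.get_state(); print(s['ee_pos'],s['ft_force'],s['ft_torque'],R.from_rotvec(s['orientation']).as_matrix().round(3)[:,1])
```

```text
[ 657.97852685 -120.31820782   40.63959602] [0.90087982 6.18766527 1.11302787] [ 1.18391148 -0.20385246 -0.1295571 ] [ 0.999  0.045 -0.001]
```

Call:
move_arm(deltas=[[[1,0,0,0,0,0,0],[1,0,0,0,0,0,0],[1,0,0,0,0,0,0],[1,0,0,0,0,0,0],[1,0,0,-30,0,0,0],[1,0,0,-70,0,0,0],[1,0,0,-110,0,0,0],[1,-20,-80,-200,0,0,0],[1,-20,-80,-260,0,0,0],[1,-20,-80,-260,0,0,0],[1,-20,-80,-260,0,0,0],[1,-20,-80,-260,0,0,0]]])

```text
t: 37.15
ee_pos: [580.2, -148.7, 305.8]
orientation: [2.169, 2.263, 0.007]
ft_force: [-0.1, -0.3, 0.6]
grip_width: 91.9
finger_force: 0.0
```

Run:
```python
from h import *
im,c=report('w12.png')
for ce,st,l in blobs(bright_red(im),40): print('red',ce.round(0),rect(l,c,101,'wrist'))
h=hsv(im)
for u in (345,420): 
    vv=np.nonzero(blue(im)[180:320,u])[0]+180
    if len(vv): print(u,vv[0],vv[-1],onplane(c,u,vv[0]-.5,53,'wrist')[:2],onplane(c,u,vv[-1]+.5,44,'wrist')[:2])
cv2.imwrite('pics/c12.png',cv2.resize(im[0:300,240:540,::-1],(600,600)))
```

```text
37.15 [ 580.2 -148.7  305.8] 91.90014890809542 [0.999 0.042 0.008]
red [396. 182.] (array([ 657.13580322, -120.67819977]), array([ 656.96954 , -118.584206], dtype=float32), 39.69437026977539, 11.287931442260742, -85.82468700408936)
red [287. 262.] (array([ 540.66375732, -213.55125427]), array([ 540.6061 , -213.61868], dtype=float32), 27.57826805114746, 10.410916328430176, 32.97178268432617)
```

View pics/c12.png

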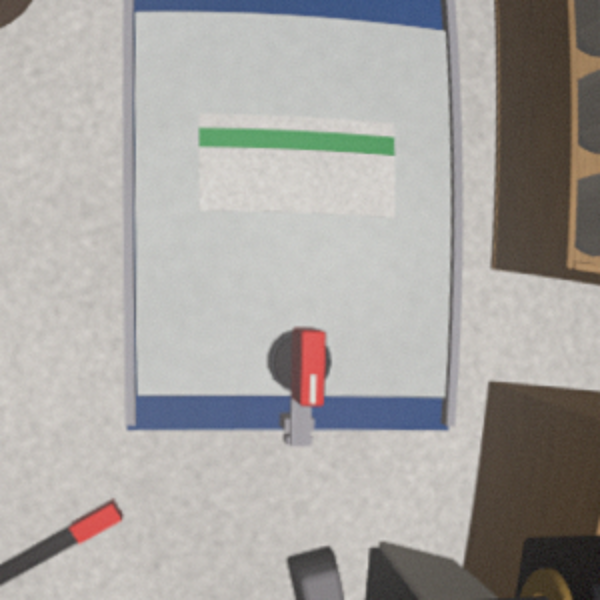

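The cover is shut and the knob bar is in line with the case (hook over the keeper near crop (298,430)). Handing in.

```bash
python3 -c "
from workcell import r
print(r.close_job())"
```

```text
the job is handed in; nothing more can be done
None
```

I handed the job in at about 37 s, but the judge's verdict isn't shown to me: both kit cartons present stand tight against the right end wall with the retainer flush, and the cover is shut and the knob latched.

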